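# Set out the stirrer and the charging tile for the next run

### The job

Get the fume hood ready for the next run: first put the aluminium flask block in the middle of the near stirrer's bare steel plate, then stand the conical flask in the block's well. On the long white tile set a row, each upright in the middle of its third: the open porcelain cup in the middle, between the brown jar with the screw cap on its left and the grey rubber stopper, thick end up, on its right (left and right as the robot sees them; the three may be set down in any order). Leave the white plastic bottle standing where it is and knock nothing over.

Things in the scene. Friction and masses are not known exactly. Their poses are not given: they have to be found in the camera images.
- heater: Low magnetic stirrer with a bare square steel plate on top, bolted down; it stands left or right of the loose things. Plate 126 x 126 mm, its top 68 mm above the bench. White housing 150 mm wide (y) and 165 mm deep; blue control front with two knobs at -x. Origin at bench level under the centre of the plate; x points away from the control front, z up. Yaw within 0.3 rad of the robot's axes. (Other stirrers further off carry steel baths and are not meant.)
- tile: White glazed tile fixed to the bench on the other side, 240 mm long (y) x 110 mm (x), 8 mm thick, with two thin grey lines across that part it into three thirds of 80 mm. Origin at bench level under its centre, z up, y along its length to the robot's left, x away from the robot; yaw within 0.3 rad of the robot's axes. Middles of the thirds: y = +80 mm (left), 0 and -80 mm (right), at x = 0; the top is at z = 8 mm.
- block: Round grey aluminium flask block, 64 mm diameter, 36 mm high, about 0.27 kg, with a round well in its top, 58 mm across and 10 mm deep (floor 26 mm above its underside; rim 3 mm thick). Origin at the centre of its underside, z up; starts standing on the bench.
- flask: Small conical glass flask, 88 mm high, about 70 g, with a pale band round its body and a dark mouth: base 46 mm diameter, narrowing to a straight neck of 24 mm diameter from 55 to 82 mm above the base, rim 29 mm diameter. Origin at the centre of its underside, z up; starts standing on the bench.
- jar: Brown glass jar with a blue screw cap and paper label, about 48 mm diameter, 75 mm high, about 0.12 kg. Origin at the centre of its underside, z up; starts standing on the bench.
- cup: Open white porcelain cup without a handle, 52 mm diameter (46 mm at the foot; straight sides from 12 mm up), 45 mm high, wall 4 mm, about 70 g. Origin at the centre of its underside, z up; starts standing on the bench.
- stopper: Grey rubber stopper standing on its thin end: thin end 28 mm diameter and 16 mm high, thick end 36 mm diameter from 16.5 to 38 mm up, about 35 g. Origin at the centre of its underside (thin end), z up; starts standing on the bench.
- bottle: White plastic bottle with a white cap, 52 mm diameter, 100 mm high, 0.16 kg, standing among the loose things; to be left alone. Origin at the centre of its underside, z up.
There are look-alikes about, which are no part of the job. Leave any green look-alike of the jar alone.

How it is judged:
By the outcome, as a careful person would: the job done as asked, in the order asked, and still so for the second after the job is handed in, with the robot touching nothing.
It also fails if it takes over 128 s, if anything falls off the work surface, if the arm or the gripper's body presses on something with over 40 N, if the wrist force passes 120 N, or if a joint passes its speed limit or range.

### The arm

A 6-joint arm with a two-finger parallel gripper is mounted at the origin on the work surface. World frame = base frame: x ahead of the robot, y to its left, z up, the work surface at z = 0. Lengths are in mm, angles in degrees, forces in N, time in s.
With the tool pointing down it reaches from about 300 to 850 mm from the base axis. Payload 4.2 kg.
Tool frame: the origin (TCP) lies between the finger pads; the fingertips stand 22 mm ahead of it and the grasp point (between the pads) lies 3 mm ahead of it (env.finger_overhang is the distance from the TCP to the fingertips, in mm); z points along the fingers, y is the line along which they close (so a half turn about z gives the same grasp; the last joint's range is limited). The gripper opens to 91 mm and grips with 3 to 60 N. Pads are 32 mm wide; open, the fingers measure 118 mm over their backs; the gripper's body (76 mm by 178 mm) begins 60 mm behind the grasp point.
Start: joints at [72.88, 18.312, 89.639, -0, 72.044, -1.146], TCP at [158.243, 552.811, 235.976] pointing down, gripper open.
Joint ranges: [-177.97, 177.97], [-48.28, 115.42], [12.27, 149.76], [-77.06, 257.06], [2.81, 150.46], [-146.56, 146.56]. Speed limits (degrees/s): [147.25, 147.25, 180, 180, 180, 180].

### API

Orientations are given as [roll, pitch, yaw] about the fixed x, y, z axes, in that order (R = Rz(yaw) Ry(pitch) Rx(roll)).
In Python, from workcell import state, cams, ticket, look_for, outline_of, env gives the robot as it stands.
- The arm moves only by the tool servo_tool, never from a script. Its argument "steps" is a list of rows, each a list of 3 entries, a list of its own where there are three numbers: the closure in counts, from 0 (fully open) to 255 (shut), then the shift along the tool's x, y, z in mm, then the turn, a rotation vector about the tool's x, y, z in rad. A call has exactly 10 rows; each row shifts and turns the commanded pose from where the row before left it, along the tool's axes as they then stand; what a row does not reach is not made up. A row lasts 1/10 s, in which the tool goes at most 50 mm and 8.59 degrees, less where a joint would pass 70% of its speed; a pose out of reach is approached as far as the arm can. A call with a gripper value outside its range is refused whole. The fingers move at their own pace and stop on an object; "squeeze" is the grip in N (left out, the last holds). Time passes only in rows, so rows that do not move let the fingers close, or fill a call up. It gives the time, the measured TCP pose, the force, the opening and the grip force at its end, in the units of the state.
- state(): the state, without advancing time (a new reading comes with each control period).
- cams.grab_frame(name): name is "scene" or "top"; returns a dict with "color" (384x512x3 uint8, red, green, blue), "z_map" (384x512 float32, mm along the optical axis (not along the pixel's ray), 0 where there is no reading), "fovy" (degrees; the focal length in pixels is half the picture's height over the tangent of half this angle, whatever the lens; pixels are square), "cx", "cy" (the principal point, pixels), "eye" and "rotation" of the camera in the world. Camera axes: x right, y up, looking along -z (the intrinsics and any distortion apply to the point x, -y, -z); pixel columns grow to the right and rows downward; lengths in mm; the calibration is good to about 2 mm. A picture is of the moment at which its call begins.
- ticket.job_done(): hands the job in; it is judged then, once.
Trained networks look in a picture, given as the dict that the camera call returned (one of the last four; its "shot" number tells which), for a name from the list of things; names that differ only in an ending like _2 or _b are one class to them, and where a whole thing is asked for, a point or a joint stands for the part that bears it (a point fixed in the world has none). Each returns a list of dicts, best first, with "confidence" (0 to 1); they miss things now and then, are a little off and sometimes report something else, mostly with a low value. They report only what shows in the picture. A call takes as long as a camera call. They do not tell look-alikes from the thing itself.
- look_for(picture, thing): "at" ([column, row] in pixels, amid what is visible of it).
- outline_of(picture, thing): "pixels" (384x512 bool, what is visible of it) and "at" ([column, row] in pixels, amid what is visible of it).
The state is a dict: "time_s": time; "qpos": joint angles; "qvel": joint speeds; "effort": joint torques, N m; "ee_pos": TCP position; "ee_rot": TCP orientation; "force": force on the tool from outside, world axes, zero at the start; "torque": the same for the moment, N m; "gripper_width": finger opening in mm; "gripper_force": force on a finger pad.
Only numpy, scipy, OpenCV 4.12 (cv2) and the standard library are available. Lean on these libraries where they do the work, as an engineer would, in place of code of your own. Each camera call takes 0.05 s, during which the arm holds its last target. There are 200 camera calls.

## Working session

There is one attempt and no reset: what is moved stays moved. The work goes in short steps, Python scripts to look and compute and a tool call to move; the robot and the scene stay as the last step left them, time stands still between calls to the robot, and variables do not carry over. Pictures are saved under pics/ and viewed, at most 14 in all, crops included, and the job is handed in when it is done.

Besides the shell and the picture viewer there is one more tool, called after "Call:" as name(argument=value, ...) on one line, values as JSON. servo_tool: Moves the arm, as the interface text tells. Its arguments: {"type":"object","properties":{"steps":{"type":"array","items":{"type":"array"}},"squeeze":{"type":"number"}},"required":["steps"]}

```bash
mkdir -p pics; ls; cat > h.py <<'E'
import numpy as np, cv2
from workcell import state, cams, ticket, look_for, outline_of, env
def cloud(f):
    z=f["z_map"]; h,w=z.shape; fl=h/2/np.tan(np.radians(f["fovy"])/2)
    v,u=np.mgrid[:h,:w]
    P=np.dstack([(u-f["cx"])/fl*z,-(v-f["cy"])/fl*z,-z])
    W=P@np.array(f["rotation"]).T+np.array(f["eye"]); W[z<=0]=np.nan
    return W
def save(f,name,crop=None,s=1):
    im=f["color"][...,::-1]
    if crop: im=im[crop[1]:crop[3],crop[0]:crop[2]]
    cv2.imwrite("pics/"+name,cv2.resize(im,None,fx=s,fy=s,interpolation=cv2.INTER_CUBIC))
E
python3 - <<'E'
from h import *
print(env, [a for a in dir(env) if a[0]!='_'], state())
for n in("scene","top"):
    f=cams.grab_frame(n); save(f,n+"0.png",s=1.5); W=cloud(f)
    print(n,{k:v for k,v in f.items() if k not in("color","z_map")})
    for t in "heater tile block flask jar cup stopper bottle".split():
        for o in outline_of(f,t):
            m=o["pixels"]; p=W[m]; p=p[~np.isnan(p[:,0])]
            print(t,round(o["confidence"],2),np.round(o["at"]),m.sum(), np.round(np.percentile(p,[2,50,98],axis=0)).tolist() if len(p) else None)
E
```

```text
pics
<Robot object at 0x7fbf1e920050> ['Unreachable', 'finger_overhang'] {'time_s': 0.0, 'qpos': array([ 7.28804263e+01,  1.83519121e+01,  8.97074509e+01, -8.30690634e-04,
        7.20421995e+01, -1.14303313e+00]), 'qvel': array([-0.20368661,  0.02728235,  0.09412862,  0.00095087, -0.00807493,
        0.03589145]), 'effort': array([-3.40431598e-04, -4.12462270e+01, -2.31969595e+01,  7.27216084e-02,
        4.56438074e-02, -1.33033723e-04]), 'ee_pos': array([158.10343207, 552.35142766, 235.11043904]), 'ee_rot': array([-1.79898442e+02, -1.23639471e-03,  1.64023715e+02]), 'force': array([1.05551609, 0.10295252, 0.05368033]), 'torque': array([-0.0422875 , -0.02352157,  0.01482544]), 'gripper_force': 0.0, 'gripper_width': 91.45122898308003}Traceback (most recent call last):
  File "<stdin>", line 4, in <module>
  File "h.py", line 7, in cloud
    W=P@np.array(f["rotation"]).T+np.array(f["eye"]); W[z<=0]=np.nan
      ~~~~~~~~~~~~~~~~~~~~~~~~~~~^~~~~~~~~~~~~~~~~~~
ValueError: operands could not be broadcast together with shapes (384,512) (3,)
```

```bash
python3 - <<'E'
s=open('h.py').read()
s=s.replace('W=P@np.array(f["rotation"]).T','W=P@rot(f["rotation"]).T')
s+='''
from scipy.spatial.transform import Rotation as Ro
def rot(r):
    r=np.array(r,float)
    return r if r.shape==(3,3) else Ro.from_quat(np.r_[r[1:],r[0]]).as_matrix() if r.size==4 else Ro.from_euler('xyz',r,degrees=True).as_matrix()
'''
open('h.py','w').write(s)
E
python3 - <<'E'
from h import *
for n in("scene","top"):
    f=cams.grab_frame(n); save(f,n+"0.png",s=1.5); W=cloud(f)
    print(n,{k:v for k,v in f.items() if k not in("color","z_map")})
    for t in "heater tile block flask jar cup stopper bottle".split():
        for o in outline_of(f,t):
            m=o["pixels"]; p=W[m]; p=p[~np.isnan(p[:,0])]
            print(t,round(o["confidence"],2),np.round(o["at"]),m.sum(), np.round(np.percentile(p,[2,50,98],axis=0)).tolist() if len(p) else None)
E
```

```text
scene {'fovy': 49.209870672705904, 'cx': 249.93818941232072, 'cy': 194.34806539951813, 'eye': array([957.02130224, 193.01720481, 733.59245907]), 'rotation': array([ 34.74481764,  -0.79955862, 114.29094187]), 'shot': 2}
heater 0.98 [116. 158.] 5554 [[465.0, -367.0, 14.0], [572.0, -282.0, 65.0], [642.0, -213.0, 69.0]]
heater 0.45 [274. 224.] 902 [[541.0, 47.0, 6.0], [564.0, 74.0, 64.0], [576.0, 95.0, 101.0]]
tile 0.69 [389. 283.] 7327 [[516.0, 190.0, 5.0], [576.0, 307.0, 8.0], [631.0, 418.0, 10.0]]
block 0.82 [297. 184.] 843 [[404.0, 48.0, 3.0], [439.0, 78.0, 26.0], [464.0, 107.0, 36.0]]
flask 0.83 [177. 250.] 720 [[664.0, -89.0, 2.0], [685.0, -69.0, 41.0], [699.0, -56.0, 89.0]]
jar 0.92 [197. 131.] 648 [[385.0, -195.0, 8.0], [413.0, -170.0, 52.0], [424.0, -154.0, 76.0]]
jar 0.9 [181. 174.] 761 [[505.0, -161.0, 5.0], [534.0, -135.0, 54.0], [546.0, -119.0, 76.0]]
jar 0.78 [232. 153.] 698 [[412.0, -95.0, 5.0], [441.0, -71.0, 52.0], [451.0, -54.0, 76.0]]
cup 0.58 [249. 275.] 805 [[646.0, 47.0, 3.0], [665.0, 68.0, 24.0], [695.0, 94.0, 46.0]]
stopper 0.77 [211. 199.] 332 [[532.0, -79.0, -0.
[... 593 characters left out ...]
19.0], [431.0, 78.0, 26.0], [458.0, 106.0, 37.0]]
block 0.31 [291. 224.] 407 [[404.0, -97.0, 4.0], [424.0, -75.0, 74.0], [445.0, -53.0, 78.0]]
flask 0.65 [286. 117.] 373 [[656.0, -97.0, 3.0], [667.0, -75.0, 45.0], [687.0, -56.0, 91.0]]
jar 0.85 [317. 181.] 455 [[498.0, -160.0, 4.0], [517.0, -138.0, 74.0], [541.0, -118.0, 78.0]]
jar 0.83 [334. 239.] 424 [[377.0, -192.0, 26.0], [398.0, -170.0, 74.0], [419.0, -152.0, 78.0]]
jar 0.64 [289. 227.] 388 [[404.0, -94.0, 26.0], [424.0, -73.0, 74.0], [445.0, -53.0, 78.0]]
cup 0.69 [220. 122.] 417 [[643.0, 48.0, 2.0], [673.0, 73.0, 15.0], [690.0, 93.0, 47.0]]
stopper 0.65 [280. 166.] 211 [[536.0, -76.0, 26.0], [553.0, -61.0, 37.0], [569.0, -45.0, 41.0]]
```

View pics/scene0.png

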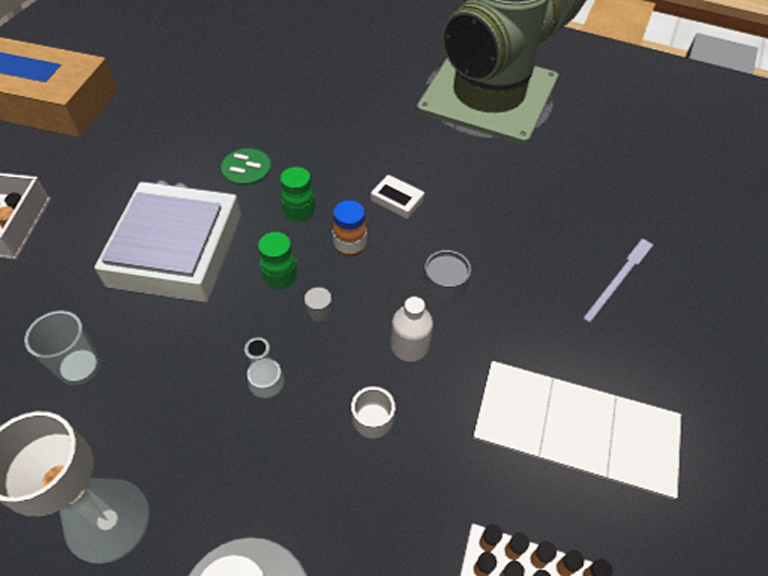

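View pics/top0.png

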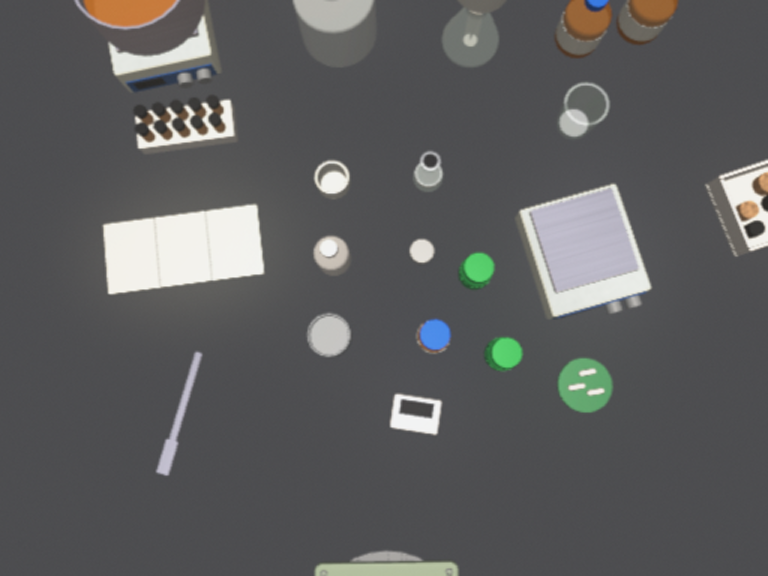

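Scene: the brown jar with the blue cap is at scene (348,228)/top (434,336) in the enlarged views. The two green-capped jars, at top (477,270) and (505,354), are look-alikes to leave alone. The block is at top (329,335), cup (332,178), bottle (331,253), stopper (421,250), flask (428,172), and the bare plate is on the right at (590,240). The other stirrer, at top (165,50), carries a bath.

```bash
cat >> h.py <<'E'
def circ(p):
    (x,y),r=cv2.minEnclosingCircle(p[:,:2].astype(np.float32)); return round(x,1),round(y,1),round(r,1)
def band(W,c,rad,z0,z1):
    d=np.hypot(W[...,0]-c[0],W[...,1]-c[1]); m=(d<rad)&(W[...,2]>z0)&(W[...,2]<z1); return W[m]
def go(dst,yaw,p=None,y0=None):
    s=state(); p=s["ee_pos"] if p is None else np.array(p,float); e=s["ee_rot"]
    R=Ro.from_euler('xyz',e,degrees=True); T=Ro.from_euler('xyz',[180,0,yaw],degrees=True)
    print("shift tool",np.round(R.inv().apply(np.array(dst)-p),1),"turn",np.round((R.inv()*T).as_rotvec(),3),"| in target axes",np.round(T.inv().apply(np.array(dst)-p),1))
E
python3 - <<'E'
from h import *
fs={n:cams.grab_frame(n) for n in("scene","top")}
save(fs["top"],"crop.png",(190,60,450,280),3)
for n,f in fs.items():
    W=cloud(f)
    for t,c,rad,z0,z1 in [("block",(434,78),42,30,42),("blockwell",(434,78),26,22,30),("flaskrim",(674,-76),30,78,95),("flaskall",(674,-76),40,8,95),("jar",(426,-74),36,66,85),("jarall",(426,-74),40,8,85),("cup",(668,70),38,35,50),("stopper",(554,-62),30,30,45),("bottle",(556,72),40,15,70)]:
        p=band(W,c,rad,z0,z1)
        if len(p)<5: print(n,t,len(p));continue
        q=np.percentile(p,[3,97],axis=0); 
        print(n,t,len(p),"enc",circ(p),"mid",np.round(q.mean(0)[:2],1),"size",np.round((q[1]-q[0])[:2],1),"z",np.round(np.median(p[:,2]),1))
    for t,z0,z1 in(("tile",4,13),("heater",64,73)):
        o=outline_of(f,t)[0]; m=o["pixels"]&(W[...,2]>z0)&(W[...,2]<z1)
        if t=="heater":
            c=f["color"].astype(int); m&=(c[...,2]-c[...,1]>8)
        m=cv2.morphologyEx(m.astype(np.uint8),cv2.MORPH_OPEN,np.ones((3,3)))>0
        p=W[m]; print(n,t,cv2.minAreaRect(p[:,:2].astype(np.float32)),np.median(p[:,2]))
go([434,78,120],180)
E
```

```text
scene block 179 enc (432.4, 77.2, 32.9) mid [432.9  77. ] size [62.3 59.6] z 34.2
scene blockwell 334 enc (432.5, 77.9, 25.5) mid [431.3  77.3] size [40.1 42.8] z 25.6
scene flaskrim 204 enc (676.8, -77.2, 15.2) mid [677.3 -76.5] size [25.7 25.4] z 87.9
scene flaskall 663 enc (677.4, -76.3, 22.3) mid [681. -73.] size [32.  31.8] z 47.0
scene jar 286 enc (427.7, -76.8, 21.8) mid [428.8 -76.5] size [38.  37.7] z 74.0
scene jarall 680 enc (429.6, -76.4, 23.9) mid [431.6 -74.5] size [39.1 40.5] z 53.5
scene cup 282 enc (669.2, 69.3, 26.3) mid [670.   70.3] size [48.5 47.9] z 43.6
scene stopper 235 enc (554.9, -62.9, 18.4) mid [555.9 -62.7] size [32.2 31.8] z 37.2
scene bottle 514 enc (551.9, 70.6, 25.8) mid [559.4  71.8] size [33.  46.9] z 53.7
scene tile ((571.0028076171875, 303.5650329589844), (111.13166809082031, 240.59280395507812), 6.427172660827637) 7.843536768544482
scene heater ((560.384521484375, -297.2391357421875), (126.70569610595703, 125.18115997314453), 14.719792366027832) 67.21712959521108
top block 131 enc (431.5, 78.4, 31.9) mid [431.3  78.2] size [61.6 59.9] z 35.1
top 
[... 308 characters left out ...]
[36.7 38. ] z 74.5
top jarall 407 enc (425.6, -75.3, 24.3) mid [424.5 -73.8] size [40.7 41.1] z 74.0
top cup 157 enc (667.9, 71.4, 26.1) mid [667.2  71.3] size [48.5 47.7] z 43.6
top stopper 203 enc (553.2, -61.6, 17.9) mid [553.1 -60.8] size [31.9 31.3] z 37.4
top bottle 244 enc (548.0, 72.0, 25.8) mid [547.5  71.5] size [47.3 47.9] z 63.7
top tile ((569.730224609375, 305.2301940917969), (110.49332427978516, 240.87762451171875), 6.656153678894043) 7.752872750515394
top heater ((560.009765625, -296.2547912597656), (122.82891845703125, 124.10273742675781), 14.74294376373291) 68.10940232101962
shift tool [-395.8 -380.6  115.9] turn [ 0.     0.    -0.279] | in target axes [-275.8 -474.8  116. ]
```

View pics/crop.png

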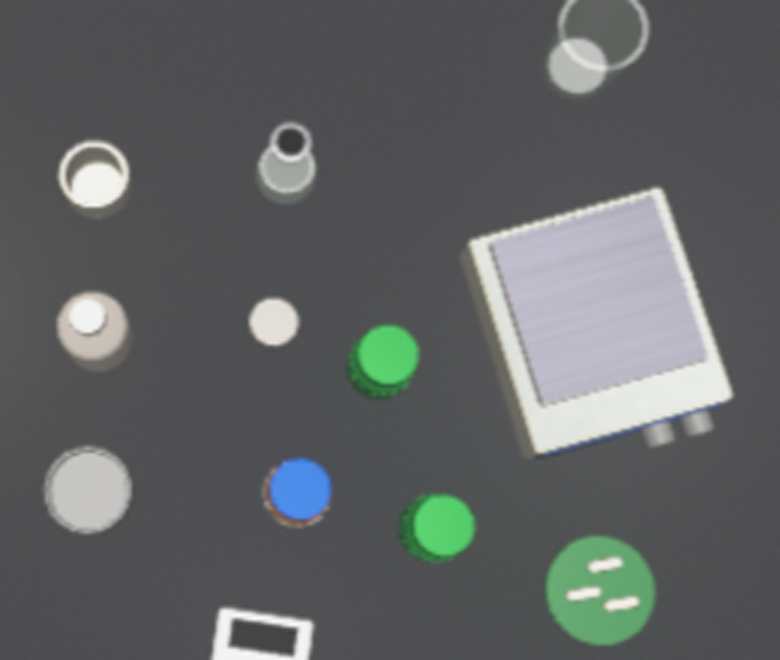

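The enlarged crop confirms it: the blue-capped brown jar is at (300,490), with the green ones at (387,360) and (440,527). The measured sizes match those given. First I go to the block at (432,78).

Call:
servo_tool(steps=[[0, [0, 0, 10], [0, 0, -0.14]], [0, [0, 0, 10], [0, 0, -0.139]], [0, [-24, -42, 8], [0, 0, 0]], [0, [-24, -42, 8], [0, 0, 0]], [0, [-24, -42, 8], [0, 0, 0]], [0, [-24, -42, 8], [0, 0, 0]], [0, [-24, -42, 8], [0, 0, 0]], [0, [-24, -42, 8], [0, 0, 0]], [0, [-24, -42, 8], [0, 0, 0]], [0, [-24, -42, 8], [0, 0, 0]]], squeeze=20)

```text
time_s: 2.25
ee_pos: [351.1, 215.3, 152.0]
ee_rot: [180.0, 0.1, -180.0]
force: [1.3, 0.6, 1.0]
gripper_width: 91.2
gripper_force: 0.0
```

Call:
servo_tool(steps=[[0, [-20, -35, 5], [0, 0, 0]], [0, [-20, -35, 5], [0, 0, 0]], [0, [-20, -35, 5], [0, 0, 0]], [0, [-21, -34, 5], [0, 0, 0]], [0, [0, 0, 15], [0, 0, 0]], [0, [0, 0, 25], [0, 0, 0]], [0, [0, 0, 30], [0, 0, 0]], [0, [0, 0, 25], [0, 0, 0]], [0, [0, 0, 10], [0, 0, 0]], [0, [0, 0, 0], [0, 0, 0]]])

```text
time_s: 3.25
ee_pos: [430.7, 77.8, 26.1]
ee_rot: [-180.0, -0.1, -180.0]
force: [0.6, -0.6, 0.6]
gripper_width: 91.0
gripper_force: 0.0
```

Call:
servo_tool(steps=[[255, [0, 0, 0], [0, 0, 0]], [255, [0, 0, 0], [0, 0, 0]], [255, [0, 0, 0], [0, 0, 0]], [255, [0, 0, 0], [0, 0, 0]], [255, [0, 0, 0], [0, 0, 0]], [255, [0, 0, 0], [0, 0, 0]], [255, [0, 0, 0], [0, 0, 0]], [255, [0, 0, 0], [0, 0, 0]], [255, [0, 0, 0], [0, 0, 0]], [255, [0, 0, 0], [0, 0, 0]]])

```text
time_s: 4.25
ee_pos: [432.0, 77.9, 27.7]
ee_rot: [180.0, 0.1, -180.0]
force: [0.1, 0.3, 6.7]
gripper_width: 64.3
gripper_force: 20.0
```

Call:
servo_tool(steps=[[255, [0, 0, -25], [0, 0, 0]], [255, [0, 0, -40], [0, 0, 0]], [255, [0, 0, -40], [0, 0, 0]], [255, [0, -15, -20], [0, 0, 0]], [255, [-15, -40, 0], [0, 0, 0]], [255, [-16, -45, 0], [0, 0, 0]], [255, [-16, -45, 0], [0, 0, 0]], [255, [-16, -45, 0], [0, 0, 0]], [255, [-16, -45, 0], [0, 0, 0]], [255, [-16, -45, 0], [0, 0, 0]]])

```text
time_s: 5.25
ee_pos: [526.1, -203.8, 151.3]
ee_rot: [179.9, -0.1, 180.0]
force: [1.2, 0.6, -2.6]
gripper_width: 63.9
gripper_force: 20.0
```

Call:
servo_tool(steps=[[255, [-16, -45, 0], [0, 0, 0]], [255, [-12, -35, 0], [0, 0, 0]], [255, [-6, -14.5, 0], [0, 0, 0]], [255, [0, 0, 0], [0, 0, 0]], [255, [0, 0, 0], [0, 0, 0]], [255, [0, 0, 10], [0, 0, 0]], [255, [0, 0, 15], [0, 0, 0]], [255, [0, 0, 15], [0, 0, 0]], [255, [0, 0, 5], [0, 0, 0]], [255, [0, 0, 0], [0, 0, 0]]])

```text
time_s: 6.25
ee_pos: [559.6, -295.3, 105.8]
ee_rot: [179.9, -0.1, -179.9]
force: [-0.2, -0.7, -2.5]
gripper_width: 63.9
gripper_force: 20.0
```

Call:
servo_tool(steps=[[255, [0, 0, 5], [0, 0, 0]], [255, [0, 0, 4], [0, 0, 0]], [255, [0, 0, 2.5], [0, 0, 0]], [255, [0, 0, 0], [0, 0, 0]], [0, [0, 0, 0], [0, 0, 0]], [0, [0, 0, 0], [0, 0, 0]], [0, [0, 0, 0], [0, 0, 0]], [0, [0, 0, 0], [0, 0, 0]], [0, [0, 0, 0], [0, 0, 0]], [0, [0, 0, 0], [0, 0, 0]]])

```text
time_s: 7.25
ee_pos: [560.4, -296.6, 95.4]
ee_rot: [180.0, 0.0, -180.0]
force: [0.5, -0.4, 0.2]
gripper_width: 91.6
gripper_force: 0.0
```

Call:
servo_tool(steps=[[0, [0, 0, -20], [0, 0, 0]], [0, [0, 0, -35], [0, 0, 0]], [0, [0, 0, -30], [0, 0, 0]], [0, [-20, 35, 0], [0, 0, 0]], [0, [-24, 45, 0], [0, 0, 0]], [0, [-24, 45, 0], [0, 0, 0]], [0, [-24, 45, 0], [0, 0, 0]], [0, [-16, 35, 0], [0, 0, 0]], [0, [-8.3, 15.5, 0], [0, 0, 0]], [0, [0, 0, 0], [0, 0, 0]]])

```text
time_s: 8.25
ee_pos: [676.0, -76.7, 180.1]
ee_rot: [180.0, -0.0, -179.8]
force: [-0.8, -0.3, -1.6]
gripper_width: 91.4
gripper_force: 0.0
```

```bash
python3 - <<'E'
from h import *
s=state();print(s["ee_pos"],s["ee_rot"])
for n in("scene","top"):
    f=cams.grab_frame(n); W=cloud(f)
    save(f,n+"1.png",s=1.5)
    for t,c,r,a,b in[("rim",(560,-297),42,97,110),("well",(560,-297),27,88,99),("flaskrim",(676,-76),22,80,95)]:
        p=band(W,c,r,a,b); print(n,t,len(p),circ(p) if len(p)>5 else 0)
E
```

```text
[676.01365797 -76.69385628 180.08725325] [ 1.79992828e+02 -6.35714992e-04 -1.79801469e+02]
scene rim 74 (563.0, -312.4, 29.3)
scene well 16 (571.3, -319.5, 7.9)
scene flaskrim 199 (677.1, -76.7, 15.5)
top rim 212 (559.9, -295.0, 32.2)
top well 501 (560.1, -297.0, 26.9)
top flaskrim 0 0
```

View pics/scene1.png

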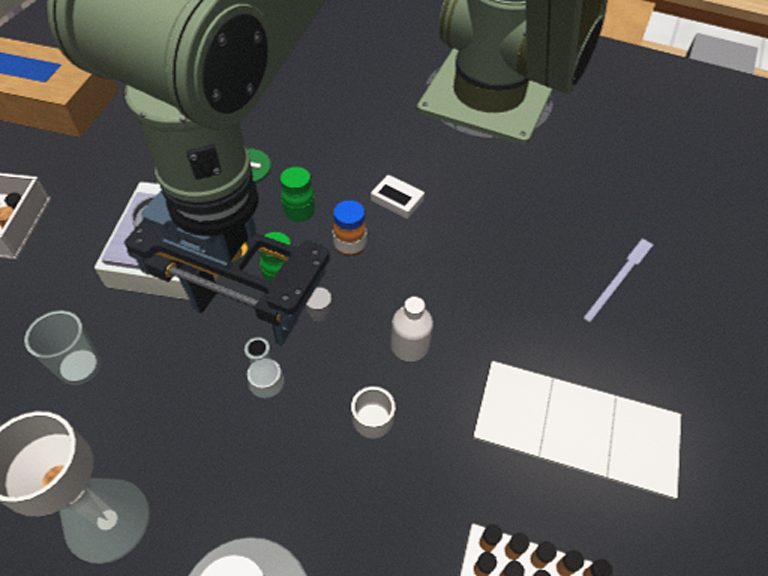

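The block stands centred on the plate (well at 560,-297). The flask, at scene (260,365), is under the open fingers, so I descend.

Call:
servo_tool(steps=[[0, [-0.5, 0, 20], [0, 0, 0]], [0, [0, 0, 30], [0, 0, 0]], [0, [0, 0, 30], [0, 0, 0]], [0, [0, 0, 20], [0, 0, 0]], [0, [0, 0, 7.5], [0, 0, 0]], [255, [0, 0, 0], [0, 0, 0]], [255, [0, 0, 0], [0, 0, 0]], [255, [0, 0, 0], [0, 0, 0]], [255, [0, 0, 0], [0, 0, 0]], [255, [0, 0, 0], [0, 0, 0]]], squeeze=12)

```text
time_s: 9.35
ee_pos: [676.2, -78.7, 73.8]
ee_rot: [-180.0, 0.1, -180.0]
force: [0.6, 0.5, 0.5]
gripper_width: 54.6
gripper_force: 0.0
```

Call:
servo_tool(steps=[[255, [0, 0, 0], [0, 0, 0]], [255, [0, 0, 0], [0, 0, 0]], [255, [0, 0, 0], [0, 0, 0]], [255, [0, 0, 0], [0, 0, 0]], [255, [0, 0, 0], [0, 0, 0]], [255, [0, 0, 0], [0, 0, 0]], [255, [0, 0, 0], [0, 0, 0]], [255, [0, 0, 0], [0, 0, 0]], [255, [0, 0, 0], [0, 0, 0]], [255, [0, 0, 0], [0, 0, 0]]])

```text
time_s: 10.35
ee_pos: [675.8, -78.6, 73.0]
ee_rot: [180.0, 0.0, -180.0]
force: [0.1, 1.0, 0.7]
gripper_width: 27.6
gripper_force: 12.0
```

Call:
servo_tool(steps=[[255, [0, 0, -5], [0, 0, 0]], [255, [0, 0, -10], [0, 0, 0]], [255, [0, 0, -15], [0, 0, 0]], [255, [0, 0, -30], [0, 0, 0]], [255, [0, 0, -30], [0, 0, 0]], [255, [0, 0, -30], [0, 0, 0]], [255, [0, 0, -20], [0, 0, 0]], [255, [0, 0, 0], [0, 0, 0]], [255, [0, 0, 0], [0, 0, 0]], [255, [0, 0, 0], [0, 0, 0]]])

```text
time_s: 11.35
ee_pos: [674.9, -78.7, 211.5]
ee_rot: [180.0, -0.2, -180.0]
force: [0.2, 1.3, -1.6]
gripper_width: 27.7
gripper_force: 12.0
```

```bash
python3 - <<'E'
from h import *
s=state();print(s["ee_pos"],s["ee_rot"],s["gripper_width"])
f=cams.grab_frame("scene"); save(f,"fl.png",(100,100,260,260),4)
W=cloud(f); 
for a,b in[(135,150),(150,165),(165,180),(180,190),(190,200),(200,220),(220,236)]:
    p=band(W,(676,-76),32,a,b); print(a,len(p), np.round(np.percentile(p,[3,50,97],axis=0)[:,:2],1).tolist() if len(p) else 0)
E
```

```text
[674.92809133 -78.65354122 211.51381464] [ 1.79975932e+02 -1.54642990e-01 -1.79991003e+02] 27.68726806310642
135 127 [[663.7, -90.1], [690.6, -63.3], [698.3, -54.9]]
150 178 [[663.8, -91.2], [689.5, -65.1], [696.5, -56.6]]
165 187 [[663.9, -90.4], [686.2, -66.8], [694.4, -59.1]]
180 48 [[683.7, -95.0], [688.6, -78.6], [691.0, -71.9]]
190 103 [[669.6, -99.0], [687.3, -78.9], [694.5, -56.3]]
200 219 [[674.4, -99.8], [688.1, -75.4], [694.7, -54.8]]
220 128 [[673.2, -101.0], [692.4, -64.9], [694.7, -53.6]]
```

View pics/fl.png

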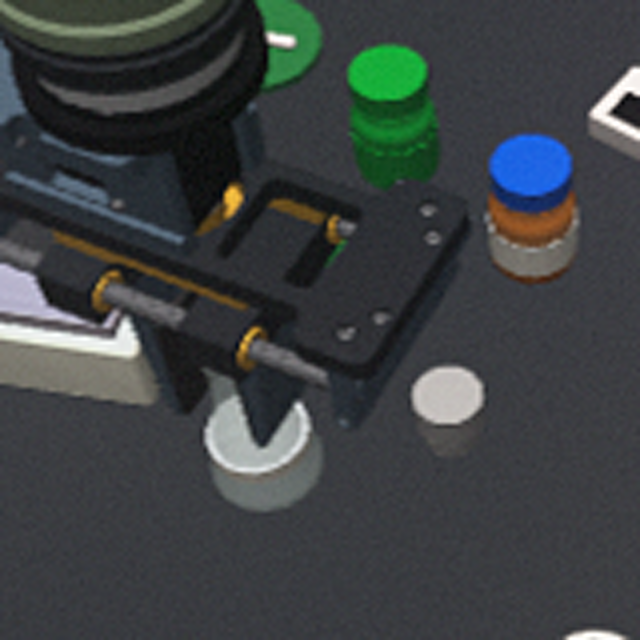

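The flask is held upright at crop (262,450), still in the fingers after the lift. Next I carry it over the block.

Call:
servo_tool(steps=[[255, [10, -18, 0], [0, 0, 0]], [255, [15, -30, 0], [0, 0, 0]], [255, [20, -38, 0], [0, 0, 0]], [255, [20, -38, 0], [0, 0, 0]], [255, [20, -38, 0], [0, 0, 0]], [255, [20, -38, 0], [0, 0, 0]], [255, [10, -18, 0], [0, 0, 0]], [255, [0, 0, 0], [0, 0, 0]], [255, [0, 0, 0], [0, 0, 0]], [255, [0, 0, 0], [0, 0, 0]]])

```text
time_s: 12.4
ee_pos: [560.9, -296.1, 212.5]
ee_rot: [180.0, -0.0, -179.9]
force: [0.8, 0.7, -0.2]
gripper_width: 27.5
gripper_force: 12.0
```

```bash
python3 - <<'E'
from h import *
for i in range(4): s=state();print(s["ee_pos"],s["ee_rot"]); f=cams.grab_frame("scene")
W=cloud(f); save(f,"fl2.png",(50,60,210,220),4)
p=band(W,(560,-297),40,135,175); print(len(p),np.percentile(p,[2,50,98],axis=0))
E
```

```text
[ 560.86356108 -296.05315096  212.50044596] [ 1.79953339e+02 -3.11863969e-02 -1.79949989e+02]
[ 561.09838991 -295.84462673  212.59626325] [ 1.79965400e+02 -2.19024535e-02 -1.79916892e+02]
[ 561.22167025 -295.76679723  212.72391201] [ 1.79976518e+02 -1.22411497e-02 -1.79905584e+02]
[ 561.25870668 -295.75965691  212.7721227 ] [ 1.79982248e+02 -1.02708593e-02 -1.79895694e+02]
406 [[ 546.33226318 -306.18026798  140.83874281]
 [ 573.35769559 -280.51377516  157.65052837]
 [ 583.10947275 -272.42306371  174.31767322]]
```

View pics/fl2.png

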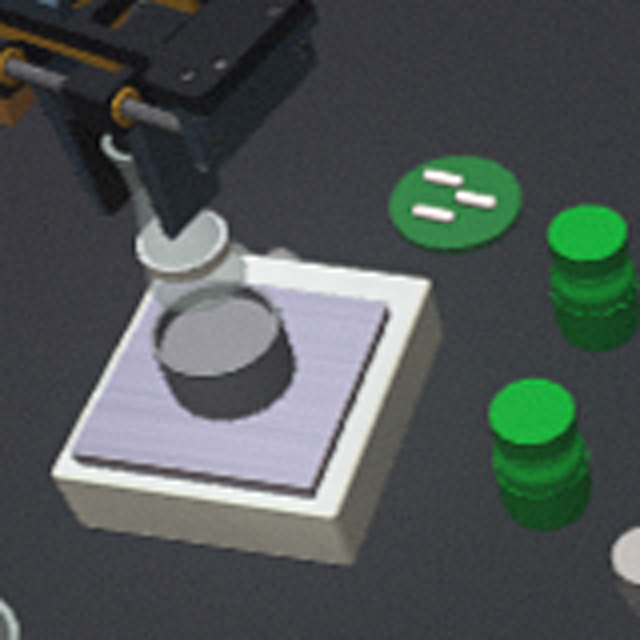

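The flask hangs upright above the block, centred within about 1 mm. I lower it into the well.

Call:
servo_tool(steps=[[255, [0.5, -1, 5], [0, 0, 0]], [255, [0, 0, 10], [0, 0, 0]], [255, [0, 0, 12], [0, 0, 0]], [255, [0, 0, 8], [0, 0, 0]], [255, [0, 0, 5], [0, 0, 0]], [255, [0, 0, 3], [0, 0, 0]], [255, [0, 0, 1.5], [0, 0, 0]], [255, [0, 0, 0], [0, 0, 0]], [255, [0, 0, 0], [0, 0, 0]], [255, [0, 0, 0], [0, 0, 0]]])

```text
time_s: 13.6
ee_pos: [560.5, -297.8, 168.8]
ee_rot: [-180.0, 0.0, -180.0]
force: [0.4, 1.0, -0.9]
gripper_width: 27.7
gripper_force: 12.0
```

Call:
servo_tool(steps=[[255, [0, 0, 1], [0, 0, 0]], [255, [0, 0, 0.5], [0, 0, 0]], [255, [0, 0, 0], [0, 0, 0]], [0, [0, 0, 0], [0, 0, 0]], [0, [0, 0, 0], [0, 0, 0]], [0, [0, 0, 0], [0, 0, 0]], [0, [0, 0, 0], [0, 0, 0]], [0, [0, 0, 0], [0, 0, 0]], [0, [0, 0, 0], [0, 0, 0]], [0, [0, 0, 0], [0, 0, 0]]])

```text
time_s: 14.6
ee_pos: [560.3, -297.8, 166.9]
ee_rot: [180.0, 0.0, -180.0]
force: [-0.4, 0.3, 0.7]
gripper_width: 81.1
gripper_force: 0.0
```

Call:
servo_tool(steps=[[0, [0, 0, 0], [0, 0, 0]], [0, [0, 0, 0], [0, 0, 0]], [0, [0, 0, -20], [0, 0, 0]], [0, [0, 0, -30], [0, 0, 0]], [0, [0, 0, -20], [0, 0, 0]], [0, [-10, 30, 0], [0, 0, 0]], [0, [-15, 45, 0], [0, 0, 0]], [0, [-15, 45, 0], [0, 0, 0]], [0, [-15, 45, 0], [0, 0, 0]], [0, [-15, 45, 0], [0, 0, 0]]])

```text
time_s: 15.6
ee_pos: [630.6, -86.0, 237.1]
ee_rot: [-180.0, 0.0, 180.0]
force: [0.1, -0.9, 0.2]
gripper_width: 91.1
gripper_force: 0.0
```

Call:
servo_tool(steps=[[0, [-7.5, 31, 20], [0, 0, 0]], [0, [-7.5, 31, 20], [0, 0, 0]], [0, [-7.5, 31, 20], [0, 0, 0]], [0, [-7.5, 31, 20], [0, 0, 0]], [0, [-8, 32, 10], [0, 0, 0]], [0, [0, 0, 10], [0, 0, 0]], [0, [0, 0, 10], [0, 0, 0]], [0, [0, 0, 0], [0, 0, 0]], [0, [0, 0, 0], [0, 0, 0]], [0, [0, 0, 0], [0, 0, 0]]])

```text
time_s: 16.6
ee_pos: [668.6, 67.3, 127.8]
ee_rot: [180.0, 0.1, 179.9]
force: [0.3, -0.4, -0.5]
gripper_width: 91.4
gripper_force: 0.0
```

```bash
python3 - <<'E'
from h import *
s=state();print(s["ee_pos"],s["ee_rot"]); f=cams.grab_frame("scene"); g=cams.grab_frame("top")
im=np.hstack([f["color"][40:240,40:290],g["color"][60:260,250:500]]); cv2.imwrite("pics/chk.png",cv2.resize(im[...,::-1],(800,320)))
for n,q in(("s",f),("t",g)):
    W=cloud(q); p=band(W,(560,-297),30,172,195); print(n,len(p),circ(p) if len(p)>5 else 0, np.percentile(p[:,2],[5,95]) if len(p) else 0)
go([668.5,70.4,30],180)
E
```

```text
[668.5911969   67.25810309 127.82995144] [1.79993460e+02 8.34847960e-02 1.79934367e+02]
s 176 (559.6, -296.2, 15.8) [174.43951263 183.28905402]
t 177 (559.4, -294.0, 14.7) [179.25996846 185.42286754]
shift tool [ 0.2  2.8 97.9] turn [ 0.     0.002 -0.001] | in target axes [ 0.1  2.9 97.9]
```

View pics/chk.png

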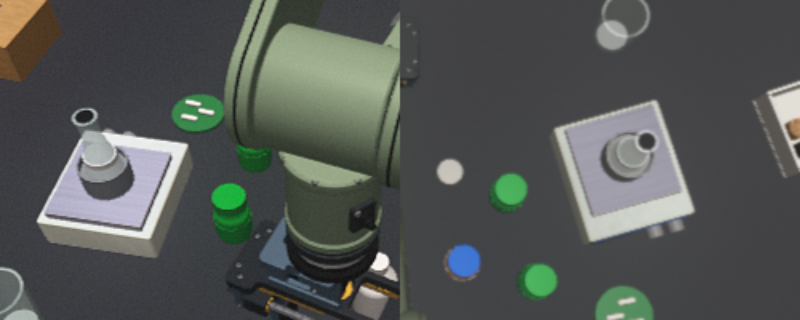

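The flask stands upright in the well: its rim is at about 182 mm, as expected, at left (85,118) and right (648,142). Now the cup.

Call:
servo_tool(steps=[[0, [0, 2.5, 18], [0, 0, 0]], [0, [0, 0, 30], [0, 0, 0]], [0, [0, 0, 30], [0, 0, 0]], [0, [0, 0, 15], [0, 0, 0]], [0, [0, 0, 5], [0, 0, 0]], [255, [0, 0, 0], [0, 0, 0]], [255, [0, 0, 0], [0, 0, 0]], [255, [0, 0, 0], [0, 0, 0]], [255, [0, 0, 0], [0, 0, 0]], [255, [0, 0, 0], [0, 0, 0]]], squeeze=15)

```text
time_s: 17.7
ee_pos: [668.6, 70.8, 29.7]
ee_rot: [180.0, 0.1, -180.0]
force: [-0.4, 0.0, -0.1]
gripper_width: 54.3
gripper_force: 0.0
```

Call:
servo_tool(steps=[[255, [0, 0, 0], [0, 0, 0]], [255, [0, 0, 0], [0, 0, 0]], [255, [0, 0, 0], [0, 0, 0]], [255, [0, 0, 0], [0, 0, 0]], [255, [0, 0, 0], [0, 0, 0]], [255, [0, 0, -10], [0, 0, 0]], [255, [0, 0, -30], [0, 0, 0]], [255, [0, 0, -40], [0, 0, 0]], [255, [0, 0, -20], [0, 0, 0]], [255, [0, 0, 0], [0, 0, 0]]])

```text
time_s: 18.7
ee_pos: [670.2, 70.9, 132.7]
ee_rot: [180.0, 0.4, -180.0]
force: [1.0, 0.2, -1.1]
gripper_width: 52.0
gripper_force: 15.0
```

Call:
servo_tool(steps=[[255, [10, 20, 0], [0, 0, 0]], [255, [16, 39, 0], [0, 0, 0]], [255, [17, 40, 0], [0, 0, 0]], [255, [17, 40, 0], [0, 0, 0]], [255, [17, 40, 0], [0, 0, 0]], [255, [16, 39, 0], [0, 0, 0]], [255, [6, 15.5, 0], [0, 0, 0]], [255, [0, 0, 20], [0, 0, 0]], [255, [0, 0, 30], [0, 0, 0]], [255, [0, 0, 20], [0, 0, 0]]])

```text
time_s: 19.7
ee_pos: [567.7, 303.2, 55.8]
ee_rot: [-179.9, -0.2, -180.0]
force: [-0.4, -0.2, -0.5]
gripper_width: 52.0
gripper_force: 15.0
```

Call:
servo_tool(steps=[[255, [0, 0, 10], [0, 0, 0]], [255, [0, 0, 5], [0, 0, 0]], [255, [0, 0, 3], [0, 0, 0]], [255, [0, 0, 0], [0, 0, 0]], [255, [0, 0, 0], [0, 0, 0]], [255, [0, 0, 0], [0, 0, 0]], [255, [0, 0, 0], [0, 0, 0]], [255, [0, 0, 0], [0, 0, 0]], [255, [0, 0, 0], [0, 0, 0]], [255, [0, 0, 0], [0, 0, 0]]])

```text
time_s: 20.7
ee_pos: [569.2, 304.3, 41.0]
ee_rot: [180.0, 0.0, -180.0]
force: [0.1, 0.9, -0.6]
gripper_width: 51.9
gripper_force: 15.0
```

Call:
servo_tool(steps=[[255, [-1, 0, 1], [0, 0, 0]], [255, [0, 0, 1], [0, 0, 0]], [255, [0, 0, 1], [0, 0, 0]], [255, [0, 0, 0], [0, 0, 0]], [0, [0, 0, 0], [0, 0, 0]], [0, [0, 0, 0], [0, 0, 0]], [0, [0, 0, 0], [0, 0, 0]], [0, [0, 0, 0], [0, 0, 0]], [0, [0, 0, 0], [0, 0, 0]], [0, [0, 0, 0], [0, 0, 0]]])

```text
time_s: 21.7
ee_pos: [570.2, 304.3, 38.0]
ee_rot: [180.0, 0.0, -180.0]
force: [1.3, 0.5, 0.3]
gripper_width: 90.8
gripper_force: 0.0
```

Call:
servo_tool(steps=[[0, [0, 0, 0], [0, 0, 0]], [0, [0, 0, -20], [0, 0, 0]], [0, [0, 0, -40], [0, 0, 0]], [0, [0, 0, -40], [0, 0, 0]], [0, [0, -10, -10], [0, 0, 0.14]], [0, [0, 0, 0], [0, 0, 0.145]], [0, [0, 0, 0], [0, 0, 0.145]], [0, [0, 0, 0], [0, 0, 0.145]], [0, [0, 0, 0], [0, 0, 0.145]], [0, [0, 0, 0], [0, 0, 0.145]]])

```text
time_s: 22.7
ee_pos: [570.1, 294.2, 148.0]
ee_rot: [-180.0, -0.0, 130.1]
force: [0.8, 0.1, -0.7]
gripper_width: 91.3
gripper_force: 0.0
```

```bash
python3 - <<'E'
from h import *
s=state();print(s["ee_pos"],s["ee_rot"],s["qpos"])
for n in("scene","top"):
    W=cloud(cams.grab_frame(n)); p=band(W,(570,304),40,43,60); print(n,len(p),circ(p) if len(p)>5 else 0)
go([427,-76,130],90)
E
```

```text
[570.10372271 294.18786878 147.95159765] [-1.79999817e+02 -3.18270866e-03  1.30107851e+02] [ 2.62662549e+01  2.77872935e+01  8.77086851e+01  3.37512187e-03
  6.45049607e+01 -1.38430492e+01]
scene 306 (570.5, 303.1, 26.5)
top 3 0
shift tool [-188.8 -349.2   17.9] turn [-0.    -0.     0.706] | in target axes [-370.2 -143.1   18. ]
```

Call:
servo_tool(steps=[[0, [0, 0, 0], [0, 0, 0.141]], [0, [0, 0, 0], [0, 0, 0.141]], [0, [0, 0, 0], [0, 0, 0.141]], [0, [0, 0, 0], [0, 0, 0.141]], [0, [0, 0, 0], [0, 0, 0.142]], [0, [-40, -15, 0], [0, 0, 0]], [0, [-45, -17, 0], [0, 0, 0]], [0, [-45, -17, 0], [0, 0, 0]], [0, [-45, -17, 0], [0, 0, 0]], [0, [-45, -17, 0], [0, 0, 0]]])

```text
time_s: 23.8
ee_pos: [486.3, 72.7, 148.1]
ee_rot: [180.0, 0.0, 90.2]
force: [-0.6, -1.3, 0.3]
gripper_width: 91.1
gripper_force: 0.0
```

Call:
servo_tool(steps=[[0, [-45, -17, 0], [0, 0, 0]], [0, [-45, -17, 0], [0, 0, 0]], [0, [-40, -17, 0], [0, 0, 0]], [0, [-20, -9, 0], [0, 0, 0]], [0, [0, 0, 20], [0, 0, 0]], [0, [0, 0, 20], [0, 0, 0]], [0, [0, 0, 10], [0, 0, 0]], [0, [0, 0, 0], [0, 0, 0]], [0, [0, 0, 0], [0, 0, 0]], [0, [0, 0, 0], [0, 0, 0]]])

```text
time_s: 24.8
ee_pos: [427.9, -75.7, 98.7]
ee_rot: [179.9, 0.0, 90.1]
force: [0.3, 0.2, -0.5]
gripper_width: 91.2
gripper_force: 0.0
```

Call:
servo_tool(steps=[[0, [0, -0.5, 20], [0, 0, 0]], [0, [0, 0, 25], [0, 0, 0]], [0, [0, 0, 15], [0, 0, 0]], [0, [0, 0, 5], [0, 0, 0]], [255, [0, 0, 0], [0, 0, 0]], [255, [0, 0, 0], [0, 0, 0]], [255, [0, 0, 0], [0, 0, 0]], [255, [0, 0, 0], [0, 0, 0]], [255, [0, 0, 0], [0, 0, 0]], [255, [0, 0, 0], [0, 0, 0]]], squeeze=15)

```text
time_s: 25.8
ee_pos: [426.5, -75.7, 33.2]
ee_rot: [-180.0, -0.0, 90.0]
force: [-1.1, 0.3, 2.9]
gripper_width: 47.3
gripper_force: 15.0
```

Call:
servo_tool(steps=[[255, [0, 0, 0], [0, 0, 0]], [255, [0, 0, 0], [0, 0, 0]], [255, [0, 0, 0], [0, 0, 0]], [255, [0, 0, 0], [0, 0, 0]], [255, [0, 0, 0], [0, 0, 0]], [255, [0, 0, -10], [0, 0, 0]], [255, [0, 0, -30], [0, 0, 0]], [255, [0, 0, -40], [0, 0, 0]], [255, [0, 0, -40], [0, 0, 0]], [255, [0, 0, -20], [0, 0, 0]]])

```text
time_s: 26.8
ee_pos: [428.2, -76.0, 176.6]
ee_rot: [179.6, 0.1, 90.0]
force: [0.1, 0.3, -0.7]
gripper_width: 47.2
gripper_force: 15.0
```

Call:
servo_tool(steps=[[255, [25, 7, 0], [0, 0, 0]], [255, [46, 13, 0], [0, 0, 0]], [255, [46, 13, 0], [0, 0, 0]], [255, [46, 13, 0], [0, 0, 0]], [255, [46, 13, 0], [0, 0, 0]], [255, [46, 13, 0], [0, 0, 0]], [255, [46, 13, 0], [0, 0, 0]], [255, [46, 13, 0], [0, 0, 0]], [255, [46, 13, 0], [0, 0, 0]], [255, [40, 13, 0], [0, 0, 0]]])

```text
time_s: 27.8
ee_pos: [550.7, 359.8, 173.1]
ee_rot: [180.0, -0.0, 90.1]
force: [1.3, 0.1, -1.4]
gripper_width: 47.7
gripper_force: 15.0
```

Call:
servo_tool(steps=[[255, [20, 9, 0], [0, 0, 0]], [255, [7, 5, 0], [0, 0, 0]], [255, [0, 0, 20], [0, 0, 0]], [255, [0, 0, 40], [0, 0, 0]], [255, [0, 0, 35], [0, 0, 0]], [255, [0, 0, 20], [0, 0, 0]], [255, [0, 0, 5], [0, 0, 0]], [255, [0, 0, 0], [0, 0, 0]], [255, [0, 0, 0], [0, 0, 0]], [255, [0, 0, 0], [0, 0, 0]]])

```text
time_s: 28.8
ee_pos: [565.7, 384.7, 54.9]
ee_rot: [179.8, -0.1, 90.0]
force: [-0.6, -0.5, -0.4]
gripper_width: 47.7
gripper_force: 15.0
```

Call:
servo_tool(steps=[[255, [-1, -4, 5], [0, 0, 0]], [255, [0, 0, 4], [0, 0, 0]], [255, [0, 0, 2], [0, 0, 0]], [255, [0, 0, 0], [0, 0, 0]], [255, [0, 0, 0], [0, 0, 0]], [255, [0, 0, 0], [0, 0, 0]], [255, [0, 0, 0], [0, 0, 0]], [255, [0, 0, 0], [0, 0, 0]], [255, [0, 0, 0], [0, 0, 0]], [255, [0, 0, 0], [0, 0, 0]]])

```text
time_s: 29.8
ee_pos: [560.7, 383.3, 42.0]
ee_rot: [180.0, -0.0, 90.0]
force: [0.0, 0.6, -1.4]
gripper_width: 47.7
gripper_force: 15.0
```

Call:
servo_tool(steps=[[255, [0.5, 0.5, 1], [0, 0, 0]], [255, [0, 0, 0], [0, 0, 0]], [255, [0, 0, 0], [0, 0, 0]], [0, [0, 0, 0], [0, 0, 0]], [0, [0, 0, 0], [0, 0, 0]], [0, [0, 0, 0], [0, 0, 0]], [0, [0, 0, 0], [0, 0, 0]], [0, [0, 0, 0], [0, 0, 0]], [0, [0, 0, 0], [0, 0, 0]], [0, [0, 0, 0], [0, 0, 0]]])

```text
time_s: 30.8
ee_pos: [561.2, 383.8, 41.0]
ee_rot: [180.0, -0.0, 90.0]
force: [-0.4, -0.2, 0.4]
gripper_width: 91.1
gripper_force: 0.0
```

Call:
servo_tool(steps=[[0, [0, 0, 0], [0, 0, 0]], [0, [0, 0, -20], [0, 0, 0]], [0, [0, 0, -40], [0, 0, 0]], [0, [0, 0, -40], [0, 0, 0]], [0, [0, 0, -10], [0, 0, 0]], [0, [-40, 0, 0], [0, 0, 0]], [0, [-45, 0, 0], [0, 0, 0]], [0, [-45, 0, 0], [0, 0, 0]], [0, [-45, 0, 0], [0, 0, 0]], [0, [-45, 0, 0], [0, 0, 0]]])

```text
time_s: 31.8
ee_pos: [560.6, 162.0, 150.4]
ee_rot: [-180.0, 0.0, 90.0]
force: [0.9, -0.3, 0.9]
gripper_width: 91.0
gripper_force: 0.0
```

Call:
servo_tool(steps=[[0, [-45, 0, 0], [0, 0, 0]], [0, [-45, 0, 0], [0, 0, 0]], [0, [-45, 0, 0], [0, 0, 0]], [0, [-45, -3, 0], [0, 0, 0]], [0, [-35, -3, 0], [0, 0, 0]], [0, [-10, -1, 20], [0, 0, 0]], [0, [0, 0, 20], [0, 0, 0]], [0, [0, 0, 10], [0, 0, 0]], [0, [0, 0, 0], [0, 0, 0]], [0, [0, 0, 0], [0, 0, 0]]])

```text
time_s: 32.8
ee_pos: [554.5, -60.9, 101.1]
ee_rot: [180.0, -0.0, 90.0]
force: [0.1, -0.8, 0.6]
gripper_width: 90.9
gripper_force: 0.0
```

```bash
python3 - <<'E'
from h import *
s=state();print(s["ee_pos"],s["ee_rot"])
for n in("scene","top"):
    W=cloud(cams.grab_frame(n))
    for t,c,a,b in(("cup",(570,304),43,60),("jar",(561,384),74,92),("stopper",(554,-62),30,45)):
        p=band(W,c,36,a,b); print(n,t,len(p),circ(p) if len(p)>5 else 0)
E
```

```text
[554.49212236 -60.88350389 101.14928294] [ 1.79983610e+02 -4.61725085e-03  9.00367355e+01]
scene cup 314 (570.9, 303.1, 26.6)
scene jar 550 (563.7, 380.7, 22.4)
scene stopper 179 (554.7, -60.7, 18.2)
top cup 175 (568.9, 304.3, 26.5)
top jar 323 (562.2, 383.0, 21.9)
top stopper 0 0
```

Call:
servo_tool(steps=[[0, [-1, 0, 20], [0, 0, 0]], [0, [0, 0, 30], [0, 0, 0]], [0, [0, 0, 16], [0, 0, 0]], [0, [0, 0, 5], [0, 0, 0]], [255, [0, 0, 0], [0, 0, 0]], [255, [0, 0, 0], [0, 0, 0]], [255, [0, 0, 0], [0, 0, 0]], [255, [0, 0, 0], [0, 0, 0]], [255, [0, 0, 0], [0, 0, 0]], [255, [0, 0, 0], [0, 0, 0]]], squeeze=10)

```text
time_s: 33.9
ee_pos: [554.3, -62.3, 30.2]
ee_rot: [180.0, -0.0, 90.0]
force: [0.3, 0.6, 0.9]
gripper_width: 46.1
gripper_force: 0.0
```

Call:
servo_tool(steps=[[255, [0, 0, 0], [0, 0, 0]], [255, [0, 0, 0], [0, 0, 0]], [255, [0, 0, 0], [0, 0, 0]], [255, [0, 0, 0], [0, 0, 0]], [255, [0, 0, 0], [0, 0, 0]], [255, [0, 0, 0], [0, 0, 0]], [255, [0, 0, -20], [0, 0, 0]], [255, [0, 0, -40], [0, 0, 0]], [255, [0, 0, -40], [0, 0, 0]], [255, [0, 0, -40], [0, 0, 0]]])

```text
time_s: 34.9
ee_pos: [554.0, -62.2, 171.1]
ee_rot: [-180.0, -0.0, 90.0]
force: [0.5, -0.7, -0.0]
gripper_width: 35.0
gripper_force: 10.0
```

Call:
servo_tool(steps=[[255, [25, 2, 0], [0, 0, 0]], [255, [42, 4, 0], [0, 0, 0]], [255, [45, 4, 0], [0, 0, 0]], [255, [45, 4, 0], [0, 0, 0]], [255, [45, 4, 0], [0, 0, 0]], [255, [40, 4, 0], [0, 0, 0]], [255, [30, 2, 0], [0, 0, 0]], [255, [15, 1, 0], [0, 0, 0]], [255, [0, 0, 20], [0, 0, 0]], [255, [0, 0, 40], [0, 0, 0]]])

```text
time_s: 35.9
ee_pos: [581.6, 225.7, 112.2]
ee_rot: [179.6, -0.1, 90.1]
force: [0.8, -0.5, -0.8]
gripper_width: 34.9
gripper_force: 10.0
```

Call:
servo_tool(steps=[[255, [0, 0, 30], [0, 0, 0]], [255, [0, 0, 20], [0, 0, 0]], [255, [0, 0, 10], [0, 0, 0]], [255, [0, 0, 5], [0, 0, 0]], [255, [0, 0, 0], [0, 0, 0]], [255, [0, 0, 0], [0, 0, 0]], [255, [0, 0, 0], [0, 0, 0]], [255, [0, 0, 0], [0, 0, 0]], [255, [0, 0, 0], [0, 0, 0]], [255, [0, 0, 0], [0, 0, 0]]])

```text
time_s: 36.9
ee_pos: [579.3, 224.8, 45.3]
ee_rot: [180.0, -0.0, 90.0]
force: [0.2, -0.0, -0.1]
gripper_width: 35.0
gripper_force: 10.0
```

Call:
servo_tool(steps=[[255, [0, 0, 3], [0, 0, 0]], [255, [0, 0, 2], [0, 0, 0]], [255, [0, 0, 1.5], [0, 0, 0]], [255, [0, 0, 0.5], [0, 0, 0]], [255, [0, 0, 0], [0, 0, 0]], [255, [0, 0, 0], [0, 0, 0]], [0, [0, 0, 0], [0, 0, 0]], [0, [0, 0, 0], [0, 0, 0]], [0, [0, 0, 0], [0, 0, 0]], [0, [0, 0, 0], [0, 0, 0]]])

```text
time_s: 37.9
ee_pos: [579.2, 224.8, 37.9]
ee_rot: [180.0, -0.0, 90.0]
force: [0.6, 0.8, 0.3]
gripper_width: 64.5
gripper_force: 0.0
```

Call:
servo_tool(steps=[[0, [0, 0, 0], [0, 0, 0]], [0, [0, 0, 0], [0, 0, 0]], [0, [0, 0, 0], [0, 0, 0]], [0, [0, 0, -20], [0, 0, 0]], [0, [0, 0, -40], [0, 0, 0]], [0, [0, 0, -40], [0, 0, 0]], [0, [0, -40, -20], [0, 0, 0]], [0, [0, -45, 0], [0, 0, 0]], [0, [-20, -45, 0], [0, 0, 0]], [0, [0, -30, 0], [0, 0, 0]]])

```text
time_s: 38.9
ee_pos: [415.7, 203.0, 157.9]
ee_rot: [-179.9, 0.1, 90.0]
force: [-0.1, 0.3, 0.7]
gripper_width: 90.9
gripper_force: 0.0
```

```bash
python3 - <<'E'
from h import *
s=state();print(s["ee_pos"],s["time_s"])
for n in("scene","top"):
    f=cams.grab_frame(n); save(f,n+"9.png",s=1.5); W=cloud(f)
    for t,c,a,b in(("cup",(570,304),43,60),("jar",(561,384),74,92),("stopper",(579,225),38,53),("flask",(560,-297),172,195),("block",(560,-297),97,108),("bottle",(550,72),15,70)):
        p=band(W,c,36,a,b); print(n,t,len(p),circ(p) if len(p)>5 else 0)
    o=outline_of(f,"tile")[:1]
E
```

```text
[415.65152843 202.99608015 157.86812145] 38.9
scene cup 319 (570.6, 303.0, 26.6)
scene jar 550 (563.6, 381.9, 22.1)
scene stopper 313 (581.4, 223.0, 18.4)
scene flask 178 (560.1, -296.1, 16.1)
scene block 277 (562.4, -297.3, 32.6)
scene bottle 511 (552.4, 70.6, 25.6)
top cup 143 (569.3, 304.4, 26.3)
top jar 324 (561.6, 382.4, 22.1)
top stopper 207 (579.5, 225.5, 18.5)
top flask 177 (559.2, -294.8, 15.1)
top block 218 (559.8, -295.6, 32.2)
top bottle 232 (548.6, 72.1, 25.7)
```

View pics/scene9.png

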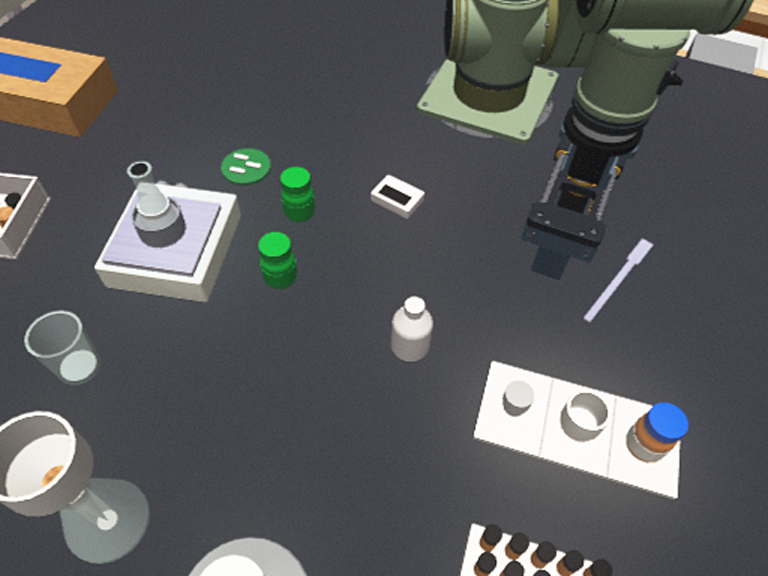

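View pics/top9.png

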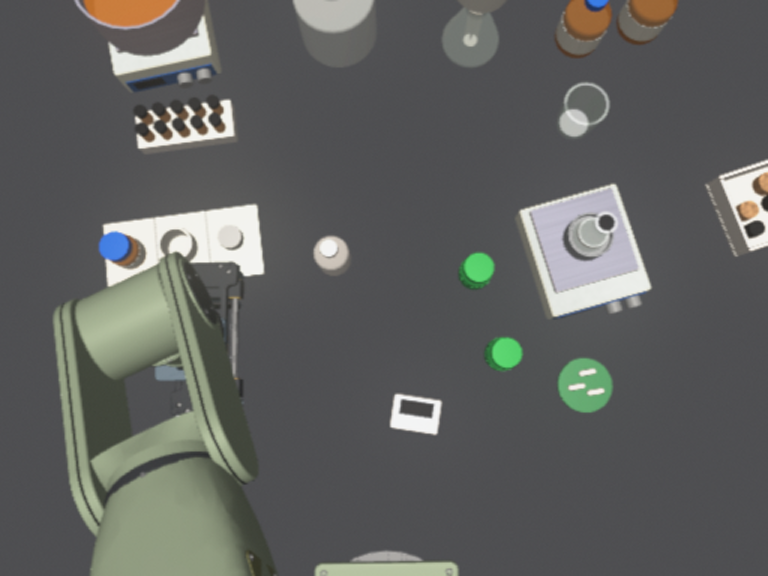

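The flask stands in the block on the plate at top (590,232). The row reads jar (118,248), cup (178,245), stopper (230,237), all upright and within about 2 mm of their middles. The bottle at (331,253) hasn't moved, and the arm is clear.

```bash
python3 -c "
from h import *
print(ticket.job_done())"
```

```text
the job is handed in; nothing more can be done
None
```

The job is handed in, with no verdict shown: the flask stands in the block on the near stirrer's plate, the jar, cup and stopper stand left to right on the tile (all within about 2 mm of their marks), and the bottle was not touched.

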